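# Unstack the manicure turntable

## Task

Take apart the stack on the grey turntable, one thing at a time, in this order: the pumice stone into the finger bowl ready to soak, the little round tin upright on the middle of the round dark wood coaster, the black brush bristles down along the middle of the narrow white ceramic rest, and last the wooden buffer block flat on the middle of the cork pad, square with it lengthways. Set each thing down rather than dropping it.

Things in the scene. Friction and masses are not known exactly. Their poses are not given: they have to be found in the camera images.
- pumice: grey pumice stone, a rounded block 38 (x) x 30 (y) x 30 mm high, 30 g. Origin: centre of its underside; z up. It stands on one end of the brush's back, about 15 mm from the tin at the other end; its x axis points roughly along the brush, so grip it across y (30 mm)
- tin: small closed aluminium tin, upright cylinder 36 mm across and 28 mm high, 50 g. Origin: centre of its underside; z up. It stands on the other end of the brush's back, centres of tin and stone 52 mm apart: grip it across the brush's y axis, so that no finger goes between tin and stone
- brush: black plastic nail brush, 30 mm high, bristles down: a flat back 92 (x) x 42 (y) x 12 mm on a rigid bristle block 84 x 34 x 18 mm, 70 g. Origin: centre of the underside of the bristles; x lengthways, z up. It lies along the top of the buffer block (up to 9 degrees askew) and carries the stone and the tin. Grip it across y (42 mm)
- buffer: wooden buffer block of pale wood with a grey abrasive underside, 104 (x) x 64 (y) x 30 mm high, 110 g. Origin: centre of its underside; x lengthways, z up. Lowest in the stack, it lies on the turntable's deck; grip it across y (64 mm)
- turntable: grey plastic turntable, 156 mm across, standing in a low square steel tray (rim 14 mm high). Origin: centre of its underside; the deck's surface is 18 mm above it, and a raised rim 4 mm thick at its edge stands 6 mm over the deck (24 mm above the origin): lift things over it. The deck turns stiffly (about 0.12 N m) about z. A solver need not turn it
- bowl: empty white ceramic finger bowl, fixed, 128 mm across the rim, 36 mm high. Origin: centre of its underside; flat inner floor 5 mm above it and about 90 mm across, walls 4 mm thick that flare to 120 mm inside at the rim. Open the fingers only some 10 mm to let go inside it
- coaster: round flat dark wood coaster, fixed, 90 mm across, 6 mm thick. Origin: centre of its underside
- rest: narrow white ceramic rest with thin grey cross lines, fixed slab 120 (x) x 58 (y) x 8 mm, flat top. Origin: centre of its underside; x lengthways. The brush goes lengthways along it, either way round
- pad: rectangular cork pad, fixed, 124 (x) x 86 (y) x 5 mm. Origin: centre of its underside; x lengthways. The buffer block goes lengthways along it, either way round
Things that resemble listed ones, but are neither listed nor needed, are in the scene too. Leave any red look-alike of the tin alone. Leave any pink look-alike of the pumice alone.

How it is judged:
By the outcome, as a careful person would: the job done as asked, in the order asked, and still so for the second after the job is handed in, with the robot touching nothing.
It also fails if it takes over 120 s, if anything falls off the work surface, if the arm or the gripper's body presses on something with over 40 N, if the wrist force passes 120 N, or if a joint passes its speed limit or range.

## Robot

A 7-joint arm with a two-finger parallel gripper is mounted at the origin on the work surface. World frame = base frame: x ahead of the robot, y to its left, z up, the work surface at z = 0. Lengths are in m, angles in rad, forces in N, time in s.
With the tool pointing down it reaches from about 0.4 to 0.85 m from the base axis. Payload 4.5 kg.
Tool frame: the origin (TCP) lies between the finger pads; the fingertips stand 8 mm ahead of it and the grasp point (between the pads) lies 11 mm behind it; z points along the fingers, y is the line along which they close (so a half turn about z gives the same grasp; the last joint's range is limited). The gripper opens to 85 mm and grips with 20 to 120 N. Pads are 22 mm wide; open, the fingers measure 114 mm over their backs; the gripper's body (76 mm by 85 mm) begins 54 mm behind the grasp point. The pads swing forward as they close: fully open they stand 13 mm farther back than shut.
Start: joints at [-1.311, 0.689, -0.195, 1.565, 0.157, 0.902, -0.215], TCP at [0.14, 0.609, 0.239] pointing down, gripper open.
Joint ranges: [-3.01, 3.01], [-0.46, 2.08], [-1.47, 1.51], [0.13, 2.56], [-1, 4.14], [0.04, 2.09], [-2.66, 2.66]. Speed limits (rad/s): [2.57, 2.57, 3.14, 3.14, 3.14, 3.14, 3.14].

## Interface

Orientations are given as a rotation vector (axis times angle).
In Python, from cell import bot gives the robot as it stands.
- The arm moves only by the tool step_arm, never from a script. Its argument "commands" is a list of rows, each a list of 3 entries, a list of its own where there are three numbers: the shift along the world's x, y, z in m, then the turn, a rotation vector about the world's x, y, z in rad, then the opening, from -1 (shut) to 1 (fully open). A call has 1 to 20 rows; each row is the pose to reach, as a shift and turn from the pose commanded when the call began; what a row does not reach only later rows make up. A row lasts 1/8 s, in which the tool goes at most 62.5 mm and 10.7 degrees, less where a joint would pass 70% of its speed; a pose out of reach is approached as far as the arm can. A call with a gripper value outside its range is refused whole. The fingers move at their own pace and stop on an object; "force" is the grip in N (left out, the last holds). Time passes only in rows, so rows that repeat a pose let the fingers close. It gives the time, the measured TCP pose, the force, the opening and the grip force at its end, in the units of the state.
- bot.sense(): the state, without advancing time (a new reading comes with each control period).
- bot.camera(name): name is "side" or "top" or "wrist"; returns a dict with "frame" (384x512x3 uint8, red, green, blue), "vfov" (degrees; the focal length in pixels is half the picture's height over the tangent of half this angle, whatever the lens; pixels are square), "cx", "cy" (the principal point, pixels), "R" (3x3) and "t" (3): a world point X has camera coordinates R X + t; the wrist camera has in their place "hand_eye" (4x4, takes a point from camera to tool coordinates, whose origin is the TCP and whose axes are the flange's). Camera axes: x right, y down, z forward; pixel columns grow to the right and rows downward; lengths in m; the calibration is good to about 2 mm. A picture is of the moment at which its call begins: read the wrist's pose just before it. There is no depth.
- bot.sign_off(): hands the job in; it is judged then, once.
Trained networks look in a picture, given as the dict that the camera call returned (one of the last four; its "shot" number tells which), for a name from the list of things; names that differ only in an ending like _2 or _b are one class to them, and where a whole thing is asked for, a point or a joint stands for the part that bears it (a point fixed in the world has none). Each returns a list of dicts, best first, with "score" (0 to 1); they miss things now and then, are a little off and sometimes report something else, mostly with a low value. They report only what shows in the picture. A call takes as long as a camera call. They do not tell look-alikes from the thing itself.
- bot.boxes_of(picture, target): "point" ([column, row] as shares, 0 to 1, of the picture: columns of its width, rows of its height, amid what is visible of it).
- bot.tip_of(picture, target): "point" ([column, row] as shares, 0 to 1, of the picture: columns of its width, rows of its height: a listed point, or the origin of a listed thing).
The state is a dict: "time": time; "joint_positions": joint angles; "joint_vel": joint speeds; "joint_efforts": joint torques, N m; "tool_pos": TCP position; "orientation": TCP orientation; "wrist_force": force on the tool from outside, world axes, zero at the start; "ft_torque": the same for the moment, N m; "grip_width": finger opening in m; "grasp_force": force on a finger pad.
Only numpy, scipy, OpenCV 4.12 (cv2) and the standard library are available. Lean on these libraries where they do the work, as an engineer would, in place of code of your own. Each camera call takes 0.05 s, during which the arm holds its last target. There are 200 camera calls.

## Working session

There is one attempt and no reset: what is moved stays moved. The work goes in short steps, Python scripts to look and compute and a tool call to move; the robot and the scene stay as the last step left them, time stands still between calls to the robot, and variables do not carry over. Pictures are saved under pics/ and viewed, at most 14 in all, crops included, and the job is handed in when it is done.

Besides the shell and the picture viewer there is one more tool, called after ">>>" by a JSON object that holds its "op" and its "data". step_arm: Moves the arm, as the interface text tells. Its arguments: {"type":"object","properties":{"commands":{"type":"array"},"force":{"type":"number"}},"required":["commands"]}

```bash
ls; mkdir -p pics; cat > h.py <<'E'
import numpy as np,cv2
from scipy.spatial.transform import Rotation as Ro
from cell import bot
def save(p,n): cv2.imwrite('pics/'+n+'.png',p['frame'][:,:,::-1])
def cam(name):
    s=bot.sense() if name=='wrist' else None
    p=bot.camera(name)
    p['f']=p['frame'].shape[0]/2/np.tan(np.radians(p['vfov'])/2)
    if s:
        T=np.eye(4);T[:3,:3]=Ro.from_rotvec(s['orientation']).as_matrix();T[:3,3]=s['tool_pos']
        W=T@np.array(p['hand_eye']);p['Rw']=W[:3,:3];p['c']=W[:3,3]
    else:
        p['Rw']=np.array(p['R']).T;p['c']=-p['Rw']@np.array(p['t'])
    return p
def px2w(p,u,v,z):
    d=p['Rw']@np.array([(u-p['cx'])/p['f'],(v-p['cy'])/p['f'],1.])
    return p['c']+d*(z-p['c'][2])/d[2]
def w2px(p,X):
    c=p['Rw'].T@(np.array(X)-p['c']);return c[:2]/c[2]*p['f']+[p['cx'],p['cy']]
E
python3 - <<'E'
from h import *
s=bot.sense();print({k:np.round(v,3) for k,v in s.items()})
ps=[]
for n in('top','side'):
    p=cam(n);save(p,n+'0');print(n,p['c'].round(3),p['f'],{k:v for k,v in p.items() if k not in('frame','R','t','Rw','c')})
    for o,z in dict(pumice=.09,tin=.09,brush=.05,buffer=.02,turntable=0,bowl=0,coaster=0,rest=0,pad=0).items():
        for r in bot.tip_of(p,o)[:3]:
            u,v=r['point'][0]*512,r['point'][1]*384
            print(o,round(r['score'],2),round(u),round(v),px2w(p,u,v,z).round(3))
E
```

```text
pics
{'time': np.float64(0.0), 'joint_positions': array([-1.311,  0.69 , -0.195,  1.566,  0.157,  0.902, -0.215]), 'joint_vel': array([ 0.   ,  0.   ,  0.   , -0.001,  0.   ,  0.001,  0.   ]), 'joint_efforts': array([ 1.0000e-03, -5.3961e+01, -1.2660e+00, -1.5854e+01,  9.0000e-03,
        1.0000e-02, -0.0000e+00]), 'tool_pos': array([0.14 , 0.608, 0.238]), 'orientation': array([-3.540e-01, -3.122e+00,  3.000e-03]), 'wrist_force': array([0.472, 0.081, 0.002]), 'ft_torque': array([-0.015, -0.026,  0.057]), 'grasp_force': np.float64(0.0), 'grip_width': np.float64(0.085)}
top [0.271 0.003 1.164] 497.1385563017628 {'vfov': 42.234142501477905, 'cx': 250.928222491269, 'cy': 191.98190828280434, 'shot': 1, 'f': np.float64(497.1385563017628)}
pumice 0.56 172 208 [0.46  0.175 0.09 ]
pumice 0.52 244 178 [0.526 0.018 0.09 ]
tin 0.8 229 163 [0.562 0.052 0.09 ]
tin 0.49 231 252 [0.363 0.046 0.09 ]
brush 0.83 240 173 [0.548 0.027 0.05 ]
buffer 0.68 237 177 [0.545 0.036 0.02 ]
turntable 0.85 241 182 [0.538 0.026 0.   ]
bowl 0.69 360 159 [ 0.593 -0.262  0.   ]
coaster 0.74 143 160 [0.595 0.264 0.   ]
coaster 0.38 244 178 [0.547 0.019 0.   ]
rest 0.85 106 220 [0.447 0.345 0.   ]
pad 0.89 391 228 [ 0.424 -0.328  0.   ]
side [0.37  0.862 0.572] 356.5748526333964 {'vfov': 56.601052197192615, 'cx': 258.9635798698109, 'cy': 185.2169742160688, 'shot': 2, 'f': np.float64(356.5748526333964)}
pumice 0.59 250 177 [0.526 0.02  0.09 ]
tin 0.64 230 184 [0.571 0.066 0.09 ]
tin 0.57 301 219 [0.375 0.187 0.09 ]
tin 0.21 241 193 [0.533 0.109 0.09 ]
brush 0.78 240 197 [0.544 0.063 0.05 ]
buffer 0.58 241 199 [0.55  0.027 0.02 ]
turntable 0.92 243 205 [0.545 0.028 0.   ]
bowl 0.64 246 162 [ 0.588 -0.243  0.   ]
coaster 0.57 204 259 [0.587 0.266 0.   ]
coaster 0.55 258 292 [0.448 0.339 0.   ]
rest 0.79 256 292 [0.45  0.342 0.   ]
pad 0.69 297 159 [ 0.414 -0.303  0.   ]
pad 0.5 240 193 [ 0.566 -0.037  0.   ]
```

```bash
python3 - <<'E'
import cv2
a=cv2.imread('pics/top0.png');cv2.imwrite('pics/top0b.png',cv2.resize(a[110:290,60:440],None,fx=2.1,fy=2.1,interpolation=2))
E
```

```text
(no output)
```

View pics/top0b.png

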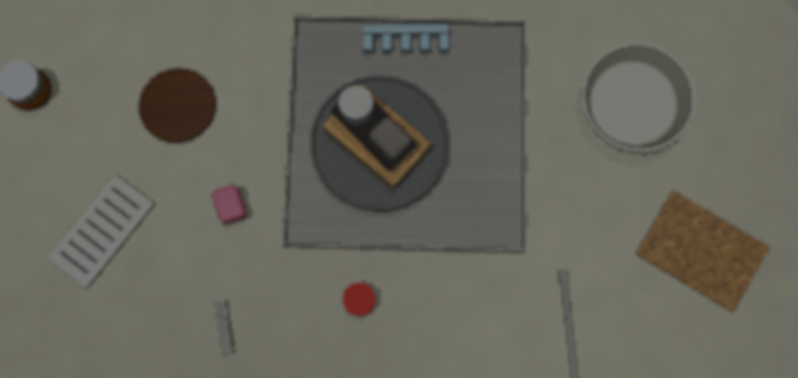

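View pics/side0.png

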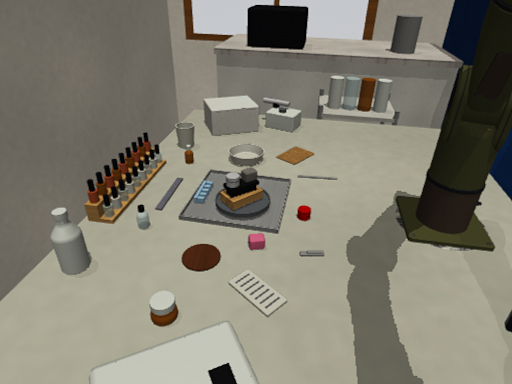

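>>> {"op": "step_arm", "data": {"commands": [[[0.3, -0.2, 0.08], [0, 0, -1.0], 1], [[0.3, -0.2, 0.08], [0, 0, -1.0], 1], [[0.3, -0.2, 0.08], [0, 0, -1.0], 1], [[0.3, -0.2, 0.08], [0, 0, -1.0], 1], [[0.4, -0.58, 0.08], [0, 0, -2.13], 1], [[0.4, -0.58, 0.08], [0, 0, -2.13], 1], [[0.4, -0.58, 0.08], [0, 0, -2.13], 1], [[0.4, -0.58, 0.08], [0, 0, -2.13], 1], [[0.4, -0.58, 0.08], [0, 0, -2.13], 1], [[0.4, -0.58, 0.08], [0, 0, -2.13], 1], [[0.4, -0.58, 0.08], [0, 0, -2.13], 1], [[0.4, -0.58, 0.08], [0, 0, -2.13], 1], [[0.4, -0.58, 0.08], [0, 0, -2.13], 1], [[0.4, -0.58, 0.08], [0, 0, -2.13], 1], [[0.4, -0.58, 0.08], [0, 0, -2.13], 1]]}}

```text
time: 2.88
tool_pos: [0.5394, 0.0311, 0.3191]
orientation: [-2.899, -1.207, 0.0]
wrist_force: [-0.3, 0.1, -0.3]
grip_width: 0.0857
grasp_force: 0.0
```

```bash
python3 - <<'E'
from h import *
p=cam('wrist');save(p,'w0');print('cam',p['c'].round(3),'fwd',p['Rw'][:,2].round(2),p['f'])
for o,z in dict(pumice=.08,tin=.08,brush=.05,buffer=.02,turntable=.0).items():
    for r in bot.tip_of(p,o)[:2]:
        u,v=r['point'][0]*512,r['point'][1]*384
        print(o,round(r['score'],2),round(u),round(v),px2w(p,u,v,z).round(3))
t=cam('top')
img=cv2.imread('pics/top0.png');hsv=cv2.cvtColor(img,cv2.COLOR_BGR2HSV)
print('hsv',{k:hsv[v].tolist() for k,v in dict(rest=(240,100),rest2=(200,118),table=(260,150),coaster=(160,143),pad=(228,391),bowl=(158,360)).items()})
def seg(nm,m,roi,z):
    k=np.zeros(m.shape,np.uint8);x0,x1,y0,y1=roi;k[y0:y1,x0:x1]=m[y0:y1,x0:x1]*255
    k=cv2.morphologyEx(k,cv2.MORPH_CLOSE,np.ones((5,5)))
    c=max(cv2.findContours(k,0,2)[0],key=cv2.contourArea)[:,0,:].astype(float)
    w=np.array([px2w(t,u,v,z)[:2] for u,v in c],np.float32)
    r=cv2.minAreaRect(w*1000);b=cv2.boxPoints(r);e=b[1]-b[0],b[2]-b[1];e=max(e,key=np.linalg.norm)
    print(nm,np.round(r[0],1),np.round(r[1],1),'long axis deg',np.degrees(np.arctan2(e[1],e[0])).round(1),'circ',cv2.minEnclosingCircle(w*1000))
H,S,V=[hsv[...,i].astype(int) for i in range(3)]
seg('pad',(S>90)&(H<25),(350,440,190,270),.005)
seg('coaster',(S>90),(115,170,130,190),.006)
tab=np.median(V[280:300,60:100]);
g=cv2.GaussianBlur(V.astype(np.float32),(3,3),0)
seg('rest',(S<35),(75,145,185,255),.008)
print(hsv[230:236,96:104,1],hsv[270,60:70,1])
seg('bowlfloor',(V>135)&(S<30),(330,400,125,190),.005)
E
python3 -c "
import cv2;a=cv2.imread('pics/w0.png');cv2.imwrite('pics/w0b.png',cv2.resize(a,None,fx=1.5,fy=1.5))"
```

```text
cam [0.594 0.087 0.454] fwd [-0.22 -0.21 -0.95] 307.84111429469516
pumice 0.93 144 96 [0.496 0.176 0.08 ]
pumice 0.88 258 174 [0.523 0.016 0.08 ]
tin 0.97 262 128 [0.567 0.053 0.08 ]
tin 0.6 170 214 [0.404 0.059 0.08 ]
brush 0.83 262 148 [0.547 0.031 0.05 ]
hsv {'rest': [75, 5, 107], 'rest2': [45, 13, 120], 'table': [33, 27, 112], 'coaster': [12, 144, 55], 'pad': [16, 129, 93], 'bowl': [42, 11, 120]}
pad [ 421.9 -332.7] [122.1  83.8] long axis deg 57.9 circ ((422.35614013671875, -333.36724853515625), 72.57543182373047)
coaster [593.6 260. ] [83.1 82.1] long axis deg 1.8 circ ((592.9530029296875, 260.2540283203125), 42.860504150390625)
rest [448.6 336.1] [171.6 163.7] long axis deg 89.7 circ ((448.5606689453125, 336.0902099609375), 118.57677459716797)
[[6 7 8 6 6 5 7 7]
 [8 9 7 7 5 3 3 8]
 [8 6 8 6 7 5 6 6]
 [4 6 6 6 4 5 5 6]
 [5 5 6 6 6 6 7 5]
 [6 3 7 4 6 6 8 9]] [28 28 28 28 28 25 28 30 28 28]Traceback (most recent call last):
  File "<stdin>", line 24, in <module>
  File "<stdin>", line 13, in seg
ValueError: max() iterable argument is empty
```

View pics/w0b.png

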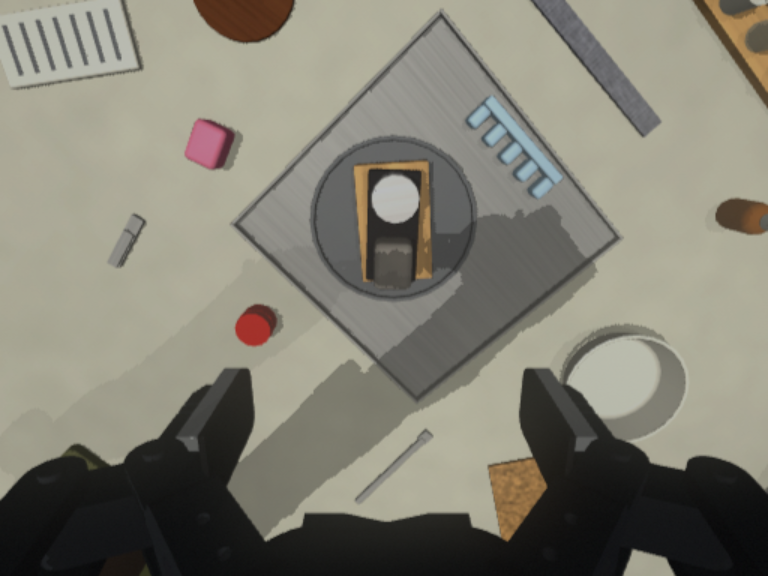

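>>> {"op": "step_arm", "data": {"commands": [[[-0.015, -0.014, -0.05], [0, 0, 0], 1], [[-0.015, -0.014, -0.1], [0, 0, 0], 1], [[-0.015, -0.014, -0.15], [0, 0, 0], 1], [[-0.015, -0.014, -0.15], [0, 0, 0], 0.3], [[-0.015, -0.014, -0.15], [0, 0, 0], 0.3]]}}

```text
time: 3.85
tool_pos: [0.5261, 0.0149, 0.1707]
orientation: [2.901, 1.202, 0.003]
wrist_force: [0.2, -0.2, 0.5]
grip_width: 0.0558
grasp_force: 0.0
```

```bash
cat >> h.py <<'E'
def rect(t,m,roi,z,show=1):
    k=np.zeros(m.shape,np.uint8);x0,x1,y0,y1=roi;k[y0:y1,x0:x1]=m[y0:y1,x0:x1]*255
    k=cv2.morphologyEx(k,cv2.MORPH_CLOSE,np.ones((5,5)))
    c=max(cv2.findContours(k,0,2)[0],key=cv2.contourArea)[:,0,:].astype(float)
    w=np.array([px2w(t,u,v,z)[:2] for u,v in c],np.float32)
    r=cv2.minAreaRect(w*1000);b=cv2.boxPoints(r);e=max((b[1]-b[0],b[2]-b[1]),key=np.linalg.norm)
    return np.round(r[0],1),np.round(r[1],1),np.degrees(np.arctan2(e[1],e[0])).round(1)
def tips(p,d,n=2):
    for o,z in d.items():
        for r in bot.tip_of(p,o)[:n]:
            u,v=r['point'][0]*512,r['point'][1]*384
            print(o,round(r['score'],2),round(u),round(v),px2w(p,u,v,z).round(3))
E
python3 - <<'E'
from h import *
s=bot.sense();print(s['tool_pos'],s['grip_width'])
p=cam('wrist');save(p,'w1');print('cam',p['c'].round(3));tips(p,dict(pumice=.081,tin=.081,brush=.051,buffer=.021))
print('tcp px',w2px(p,s['tool_pos']))
t=cam('top');img=cv2.imread('pics/top0.png');hsv=cv2.cvtColor(img,cv2.COLOR_BGR2HSV)
S=hsv[...,1].astype(int)
print('rest',rect(t,S<18,(75,145,185,255),.008))
print('bowl rim',px2w(t,363.3,156.9,.036).round(3))
print('bowl mask',rect(t,S<18,(330,400,125,190),.036))
E
python3 -c "
import cv2;a=cv2.imread('pics/w1.png');cv2.imwrite('pics/w1b.png',cv2.resize(a,None,fx=1.5,fy=1.5))"
```

```text
[0.5260508  0.01494264 0.17074453] 0.05576325993462086
cam [0.58  0.07  0.306]
pumice 0.57 264 195 [0.53  0.013 0.081]
tin 0.93 263 124 [0.567 0.052 0.081]
tin 0.82 132 249 [0.422 0.056 0.081]
brush 0.83 259 154 [0.546 0.034 0.051]
tcp px [258.82543603 256.15949197]
rest (array([447.5, 339.7]), array([ 57.4, 119.1]), np.float32(-36.8))
bowl rim [ 0.588 -0.262  0.036]
bowl mask (array([ 577. , -253.7]), array([102.5, 101.2]), np.float32(14.7))
```

View pics/w1b.png

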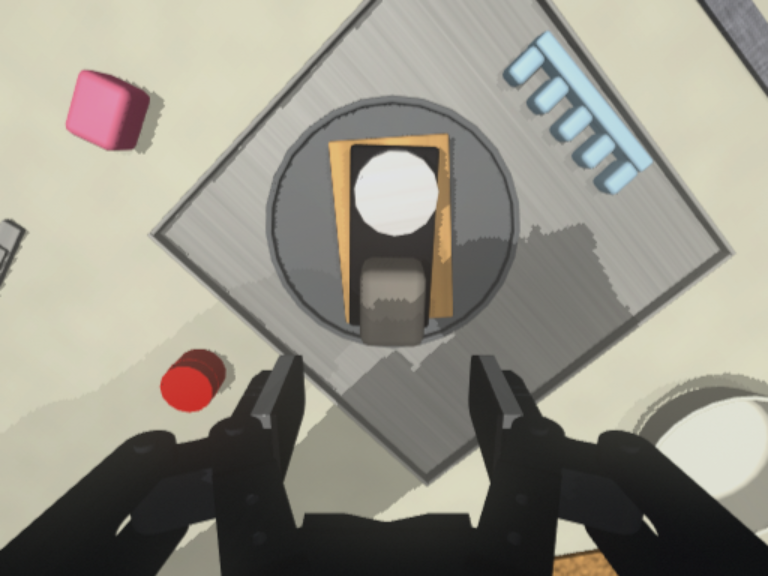

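```bash
python3 - <<'E'
from h import *
p=cam('wrist')
print('tin top c',px2w(p,396/1.5,193/1.5,.109).round(4))
print('pum top far/near edge',px2w(p,393/1.5,258/1.5,.111).round(4),px2w(p,393/1.5,345/1.5,.081).round(4))
r=p['Rw']@np.array([(264-p['cx'])/p['f'],(193/1.5-p['cy'])/p['f'],1]);print('tin top z est',p['c'][2]+r[2]*36*p['f']*1.5/84/1000)
for a,b,z in(((350,145),(351,325),.081),((438,148),(430,318),.081),((329,142),(348,322),.051),((449,135),(453,316),.051)):
    A=px2w(p,a[0]/1.5,a[1]/1.5,z);B=px2w(p,b[0]/1.5,b[1]/1.5,z);d=A-B
    print(A.round(3),B.round(3),'ang',np.degrees(np.arctan2(d[1],d[0])).round(1),np.hypot(*d[:2]).round(3))
E
```

```text
tin top c [0.5671 0.0518 0.109 ]
pum top far/near edge [0.5468 0.0331 0.111 ] [ 0.5081 -0.0066  0.081 ]
tin top z est 0.10503959434497831
[0.566 0.08  0.081] [0.501 0.017 0.081] ang 44.0 0.09
[0.594 0.05  0.081] [ 0.533 -0.009  0.081] ang 44.1 0.085
[0.557 0.09  0.051] [0.49  0.013 0.051] ang 49.2 0.102
[0.604 0.048 0.051] [ 0.537 -0.029  0.051] ang 48.7 0.102
```

>>> {"op": "step_arm", "data": {"commands": [[[0.003, 0, -0.04], [0, 0, -0.017], 0.3], [[0.003, 0, -0.07], [0, 0, -0.017], 0.3], [[0.003, 0, -0.078], [0, 0, -0.017], 0.3], [[0.003, 0, -0.078], [0, 0, -0.017], 0.3], [[0.003, 0, -0.078], [0, 0, -0.017], -0.6], [[0.003, 0, -0.078], [0, 0, -0.017], -0.6], [[0.003, 0, -0.078], [0, 0, -0.017], -0.6], [[0.003, 0, -0.078], [0, 0, -0.017], -0.6], [[0.003, 0, -0.078], [0, 0, -0.017], -0.6], [[0.003, 0, -0.078], [0, 0, -0.017], -0.6]], "force": 25}}

```text
time: 5.45
tool_pos: [0.5287, 0.0151, 0.0925]
orientation: [2.912, 1.178, 0.004]
wrist_force: [-1.0, 1.0, 7.3]
grip_width: 0.0294
grasp_force: 27.8
```

>>> {"op": "step_arm", "data": {"commands": [[[0, 0, 0.01], [0, 0, 0], -0.6], [[0, 0, 0.03], [0, 0, 0], -0.6], [[0, 0, 0.08], [0, 0, 0], -0.6], [[0.0, 0, 0.11], [0, 0, 0], -0.6], [[0.02, -0.06, 0.12], [0, 0, 0], -0.6], [[0.03, -0.12, 0.12], [0, 0, 0], -0.6], [[0.04, -0.18, 0.12], [0, 0, 0], -0.6], [[0.05, -0.24, 0.12], [0, 0, 0], -0.6], [[0.06, -0.276, 0.12], [0, 0, 0], -0.6], [[0.06, -0.276, 0.12], [0, 0, 0], -0.6], [[0.06, -0.276, 0.12], [0, 0, 0], -0.6]]}}

```text
time: 6.82
tool_pos: [0.5877, -0.2594, 0.2113]
orientation: [-2.91, -1.179, -0.0]
wrist_force: [-0.2, -0.3, -0.3]
grip_width: 0.0295
grasp_force: 27.0
```

```bash
python3 - <<'E'
from h import *
s=bot.sense();p=cam('wrist');save(p,'w2');print(s['tool_pos'],s['wrist_force']);tips(p,dict(bowl=0,tin=.081,pumice=.15),1)
print('tcp px',w2px(p,s['tool_pos']),'ground below',w2px(p,[*s['tool_pos'][:2],.005]))
E
```

```text
[ 0.587691   -0.25936314  0.21131211] [-0.23234595 -0.27944947 -0.3238406 ]
bowl 0.87 262 162 [ 0.591 -0.262  0.   ]
pumice 0.77 255 243 [ 0.568 -0.275  0.15 ]
tcp px [258.82871073 256.14395906] ground below [258.3369872  163.07647725]
```

View pics/w2.png

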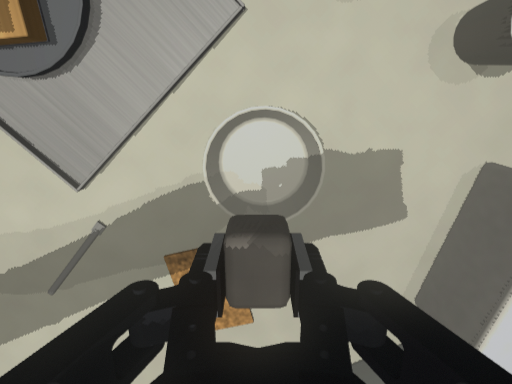

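>>> {"op": "step_arm", "data": {"commands": [[[0.003, -0.003, -0.06], [0, 0, 0], -0.6], [[0.003, -0.003, -0.12], [0, 0, 0], -0.6], [[0.003, -0.003, -0.165], [0, 0, 0], -0.6], [[0.003, -0.003, -0.185], [0, 0, 0], -0.6], [[0.003, -0.003, -0.19], [0, 0, 0], -0.6], [[0.003, -0.003, -0.192], [0, 0, 0], -0.6], [[0.003, -0.003, -0.193], [0, 0, 0], -0.6], [[0.003, -0.003, -0.193], [0, 0, 0], -0.6]]}}

```text
time: 8.02
tool_pos: [0.5916, -0.2641, 0.0195]
orientation: [2.911, 1.178, 0.002]
wrist_force: [-0.6, 0.1, -0.9]
grip_width: 0.0295
grasp_force: 27.0
```

>>> {"op": "step_arm", "data": {"commands": [[[0, 0, -0.001], [0, 0, 0], -0.6], [[0, 0, -0.002], [0, 0, 0], -0.6], [[0, 0, -0.003], [0, 0, 0], -0.6], [[0, 0, -0.003], [0, 0, 0], -0.6]]}}

```text
time: 8.52
tool_pos: [0.591, -0.2639, 0.0166]
orientation: [2.912, 1.178, 0.001]
wrist_force: [-3.0, 1.3, 9.6]
grip_width: 0.0296
grasp_force: 28.2
```

>>> {"op": "step_arm", "data": {"commands": [[[0, 0, 0.0], [0, 0, 0], 0.0], [[0, 0, 0.0], [0, 0, 0], 0.0], [[0, 0, 0.0], [0, 0, 0], 0.0], [[0, 0, 0.02], [0, 0, 0], 0.0], [[0, 0, 0.06], [0, 0, 0], 0.0], [[0, 0, 0.12], [0, 0, 0], 0.3], [[0, 0, 0.16], [0, 0, 0], 0.3], [[-0.005, 0.06, 0.16], [0, 0, 0], 0.3], [[-0.01, 0.12, 0.16], [0, 0, 0], 0.3], [[-0.015, 0.18, 0.16], [0, 0, 0], 0.3], [[-0.02, 0.24, 0.16], [0, 0, 0], 0.3], [[-0.024, 0.3, 0.16], [0, 0, 0], 0.3], [[-0.024, 0.316, 0.16], [0, 0, 0], 0.3], [[-0.024, 0.316, 0.16], [0, 0, 0], 0.3], [[-0.024, 0.316, 0.16], [0, 0, 0], 0.3]]}}

```text
time: 10.4
tool_pos: [0.5673, 0.0493, 0.176]
orientation: [2.912, 1.172, 0.001]
wrist_force: [0.0, -0.7, 0.2]
grip_width: 0.0553
grasp_force: 0.0
```

```bash
python3 - <<'E'
from h import *
s=bot.sense();p=cam('wrist');save(p,'w3');print(s['tool_pos'],s['orientation']);tips(p,dict(bowl=0,tin=.081,brush=.051),2)
print('tcp px',w2px(p,s['tool_pos']))
im=p['frame'].astype(int);print('brush-dark')
# brush top mask: dark within the stack
t=cam('top');save(t,'t1');tips(t,dict(bowl=0,pumice=.005),2)
a=cv2.resize(p['frame'][:,:,::-1],None,fx=1.,fy=1.);b=cv2.resize(t['frame'][120:200,320:420,::-1],(480,384))
cv2.imwrite('pics/m3.png',cv2.resize(np.hstack([a[:,100:420],b]),None,fx=1,fy=1))
E
```

```text
[0.56727595 0.04934701 0.17598645] [2.91235314e+00 1.17239340e+00 5.97947218e-04]
tin 0.84 139 289 [0.432 0.064 0.081]
tin 0.61 255 194 [0.566 0.051 0.081]
tcp px [258.82737933 256.13509013]
brush-dark
bowl 0.72 360 158 [ 0.595 -0.263  0.   ]
pumice 0.72 363 158 [ 0.594 -0.268  0.005]
```

View pics/m3.png

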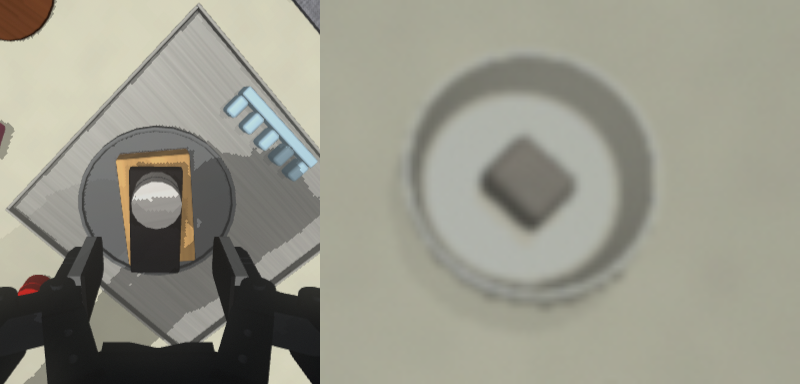

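>>> {"op": "step_arm", "data": {"commands": [[[0.0, 0.002, -0.04], [0, 0, 0], 0.3], [[0.0, 0.002, -0.07], [0, 0, 0], 0.3], [[0.0, 0.002, -0.082], [0, 0, 0], 0.3], [[0.0, 0.002, -0.082], [0, 0, 0], 0.3], [[0.0, 0.002, -0.082], [0, 0, 0], -0.5], [[0.0, 0.002, -0.082], [0, 0, 0], -0.5], [[0.0, 0.002, -0.082], [0, 0, 0], -0.5], [[0.0, 0.002, -0.082], [0, 0, 0], -0.5], [[0.0, 0.002, -0.082], [0, 0, 0], -0.5]], "force": 30}}

```text
time: 11.88
tool_pos: [0.568, 0.054, 0.0946]
orientation: [2.912, 1.177, 0.004]
wrist_force: [0.9, -0.4, 6.8]
grip_width: 0.0352
grasp_force: 30.2
```

>>> {"op": "step_arm", "data": {"commands": [[[0, 0, 0.01], [0, 0, 0], -0.5], [[0, 0, 0.03], [0, 0, 0], -0.5], [[0, 0, 0.08], [0, 0, 0], -0.5], [[0.0, 0.03, 0.1], [0, 0, 0], -0.5], [[0.01, 0.09, 0.1], [0, 0, 0], -0.5], [[0.02, 0.15, 0.1], [0, 0, 0], -0.5], [[0.026, 0.2, 0.1], [0, 0, 0], -0.5], [[0.026, 0.208, 0.1], [0, 0, 0], -0.5], [[0.026, 0.208, 0.1], [0, 0, 0], -0.5], [[0.026, 0.208, 0.1], [0, 0, 0], -0.5]]}}

```text
time: 13.12
tool_pos: [0.5931, 0.2595, 0.1936]
orientation: [2.913, 1.173, -0.001]
wrist_force: [0.1, 0.2, -0.0]
grip_width: 0.0347
grasp_force: 30.1
```

```bash
python3 - <<'E'
from h import *
s=bot.sense();p=cam('wrist');save(p,'w4');print(s['tool_pos'],s['wrist_force']);tips(p,dict(coaster=0,rest=0,tin=.18),2)
print('tcp px',w2px(p,s['tool_pos']),'below',w2px(p,[*s['tool_pos'][:2],.006]))
S=cv2.cvtColor(p['frame'],cv2.COLOR_RGB2HSV)[...,1].astype(int)
print('coaster',rect(p,S>110,(180,340,90,235),.006))
E
```

```text
[0.59310475 0.25950544 0.19364583] [ 0.1282998   0.18911159 -0.04177618]
coaster 0.85 256 163 [0.593 0.263 0.   ]
rest 0.77 118 205 [0.45  0.342 0.   ]
tin 0.78 257 247 [0.591 0.258 0.18 ]
tcp px [258.82797481 256.13572796] below [257.86324138 166.62273406]
coaster (array([594.5, 262.1]), array([86.5, 87.8]), np.float32(-46.2))
```

View pics/w4.png

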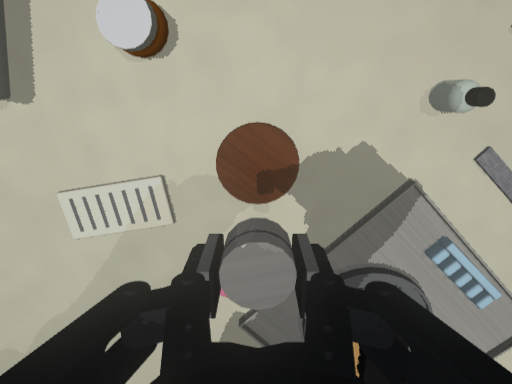

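>>> {"op": "step_arm", "data": {"commands": [[[0.0005, 0.001, -0.06], [0, 0, 0], -0.5], [[0.0005, 0.001, -0.12], [0, 0, 0], -0.5], [[0.0005, 0.001, -0.155], [0, 0, 0], -0.5], [[0.0005, 0.001, -0.167], [0, 0, 0], -0.5], [[0.0005, 0.001, -0.17], [0, 0, 0], -0.5], [[0.0005, 0.001, -0.17], [0, 0, 0], -0.5], [[0.0005, 0.001, -0.17], [0, 0, 0], -0.5]]}}

```text
time: 14.2
tool_pos: [0.5945, 0.2636, 0.0249]
orientation: [2.912, 1.178, 0.004]
wrist_force: [0.3, -0.2, -0.4]
grip_width: 0.0352
grasp_force: 30.1
```

>>> {"op": "step_arm", "data": {"commands": [[[-0.0005, -0.0015, -0.002], [0, 0, 0], -0.5], [[-0.0005, -0.0015, -0.003], [0, 0, 0], -0.5], [[-0.0005, -0.0015, -0.004], [0, 0, 0], -0.5], [[-0.0005, -0.0015, -0.004], [0, 0, 0], -0.5], [[-0.0005, -0.0015, -0.004], [0, 0, 0], -0.5]]}}

```text
time: 14.82
tool_pos: [0.5929, 0.2616, 0.0196]
orientation: [2.912, 1.178, -0.0]
wrist_force: [-1.0, -0.0, 5.6]
grip_width: 0.0349
grasp_force: 30.6
```

>>> {"op": "step_arm", "data": {"commands": [[[0, 0, 0.0], [0, 0, 0], 0.0], [[0, 0, 0.0], [0, 0, 0], 0.1], [[0, 0, 0.0], [0, 0, 0], 0.1], [[0, 0, 0.02], [0, 0, 0], 0.2], [[0, 0, 0.07], [0, 0, 0], 0.3], [[0, 0, 0.13], [0, 0, 0], 0.6], [[0, 0, 0.16], [0, 0, 0], 0.6], [[-0.01, -0.06, 0.16], [0, 0, 0], 0.6], [[-0.02, -0.12, 0.16], [0, 0, 0], 0.6], [[-0.03, -0.18, 0.16], [0, 0, 0], 0.6], [[-0.045, -0.227, 0.155], [0, 0, 0], 0.6], [[-0.045, -0.227, 0.155], [0, 0, 0], 0.6], [[-0.045, -0.227, 0.155], [0, 0, 0], 0.6]]}}

```text
time: 16.45
tool_pos: [0.5486, 0.0354, 0.1753]
orientation: [-2.912, -1.178, -0.003]
wrist_force: [1.2, 0.7, 0.5]
grip_width: 0.0684
grasp_force: 0.0
```

```bash
python3 - <<'E'
from h import *
s=bot.sense();p=cam('wrist');save(p,'w5');print(s['tool_pos'],s['orientation']);tips(p,dict(brush=.051,buffer=.021),2)
print('tcp px',w2px(p,s['tool_pos']))
t=cam('top');save(t,'t5');tips(t,dict(coaster=.0,tin=.006),2)
H=cv2.cvtColor(t['frame'],cv2.COLOR_RGB2HSV);V=H[...,2].astype(int);S=H[...,1].astype(int)
print('tin',rect(t,(S<40)&(V>60),(130,157,146,174),.034),'coaster',rect(t,S>90,(115,170,130,190),.006))
a=p['frame'][:,120:400,::-1];b=cv2.resize(t['frame'][130:190,115,:][:0] if 0 else t['frame'][130:190,115:171,::-1],(358,384))
cv2.imwrite('pics/m5.png',np.hstack([a,b]))
E
```

```text
[0.54855418 0.03543056 0.17527928] [-2.91178755 -1.17833223 -0.00318663]
tcp px [258.82741892 256.14203568]
coaster 0.51 395 227 [ 0.428 -0.336  0.   ]
tin 0.63 229 253 [0.367 0.054 0.006]Traceback (most recent call last):
  File "<stdin>", line 6, in <module>
  File "h.py", line 23, in rect
    c=max(cv2.findContours(k,0,2)[0],key=cv2.contourArea)[:,0,:].astype(float)
      ~~~^^^^^^^^^^^^^^^^^^^^^^^^^^^^^^^^^^^^^^^^^^^^^^^^
ValueError: max() iterable argument is empty
```

View pics/w5.png

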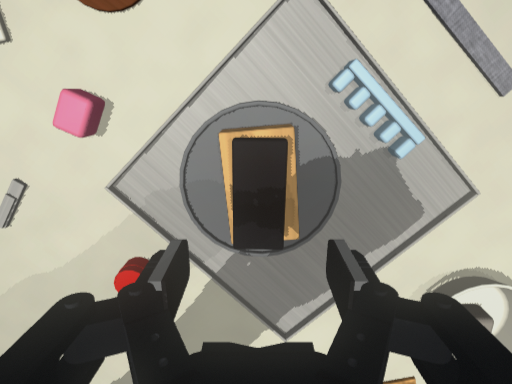

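```bash
python3 - <<'E'
from h import *
p=cam('wrist');V=p['frame'].max(2).astype(int)
print('brush',rect(p,V<38,(222,294,130,256),.081))
H=cv2.cvtColor(p['frame'],cv2.COLOR_RGB2HSV)
for c in((233,139),(287,138),(233,247),(284,249)):print(px2w(p,*c,.081).round(4))
for c in((219,131),(294,125),(298,240)):print('buf',px2w(p,*c,.051).round(4))
E
```

```text
brush (array([540.2,  23.3]), array([42.9, 34.6]), np.float32(43.1))
[0.5666 0.0799 0.081 ]
[0.5949 0.0517 0.081 ]
[0.5011 0.0194 0.081 ]
[ 0.5292 -0.0123  0.081 ]
buf [0.5585 0.0913 0.051 ]
buf [0.6053 0.0502 0.051 ]
buf [ 0.535  -0.0284  0.051 ]
```

>>> {"op": "step_arm", "data": {"commands": [[[0, 0, -0.05], [0, 0, 0], 0.6], [[0, 0, -0.09], [0, 0, 0], 0.6], [[0, 0, -0.111], [0, 0, 0], 0.6], [[0, 0, -0.111], [0, 0, 0], 0.6], [[0, 0, -0.111], [0, 0, 0], -0.3], [[0, 0, -0.111], [0, 0, 0], -0.3], [[0, 0, -0.111], [0, 0, 0], -0.3], [[0, 0, -0.111], [0, 0, 0], -0.3], [[0, 0, -0.111], [0, 0, 0], -0.3]], "force": 40}}

```text
time: 17.92
tool_pos: [0.5488, 0.0347, 0.0646]
orientation: [2.912, 1.178, 0.004]
wrist_force: [-1.3, 0.1, 6.5]
grip_width: 0.0411
grasp_force: 41.2
```

>>> {"op": "step_arm", "data": {"commands": [[[0, 0, 0.01], [0, 0, 0], -0.3], [[0, 0, 0.03], [0, 0, 0], -0.3], [[0, 0, 0.08], [0, 0, 0.1], -0.3], [[0.0, 0.03, 0.12], [0, 0, 0.28], -0.3], [[-0.01, 0.07, 0.12], [0, 0, 0.46], -0.3], [[-0.02, 0.12, 0.12], [0, 0, 0.64], -0.3], [[-0.04, 0.16, 0.12], [0, 0, 0.82], -0.3], [[-0.06, 0.2, 0.12], [0, 0, 1.0], -0.3], [[-0.08, 0.25, 0.12], [0, 0, 1.18], -0.3], [[-0.1, 0.306, 0.12], [0, 0, 1.36], -0.3], [[-0.1, 0.306, 0.12], [0, 0, 1.54], -0.3], [[-0.1, 0.306, 0.12], [0, 0, 1.73], -0.3], [[-0.1, 0.306, 0.12], [0, 0, 1.73], -0.3], [[-0.1, 0.306, 0.12], [0, 0, 1.73], -0.3], [[-0.1, 0.306, 0.12], [0, 0, 1.73], -0.3]]}}

```text
time: 19.8
tool_pos: [0.4479, 0.3405, 0.1834]
orientation: [0.995, 2.98, -0.0]
wrist_force: [-0.8, 0.2, -0.4]
grip_width: 0.0412
grasp_force: 40.8
```

```bash
python3 - <<'E'
from h import *
s=bot.sense();p=cam('wrist');save(p,'w6');print(s['tool_pos'],s['orientation'],s['grip_width']);
ty=Ro.from_rotvec(s['orientation']).as_matrix()[:,1];print('tool y deg',np.degrees(np.arctan2(ty[1],ty[0])))
tips(p,dict(rest=0,coaster=0,tin=.006),2)
print('below',w2px(p,[*s['tool_pos'][:2],.008]))
S=cv2.cvtColor(p['frame'],cv2.COLOR_RGB2HSV)[...,1].astype(int);print(S[100:260:10,258])
E
```

```text
[0.44794526 0.34047306 0.18341041] [ 9.95219734e-01  2.97951620e+00 -2.31507935e-04] 0.04124961806133633
tool y deg 53.05923889918911
rest 0.6 259 170 [0.45  0.341 0.   ]
tin 0.93 19 260 [0.368 0.058 0.006]
below [257.49245014 170.30878054]
[29 30 22 25 11  7  8  8 24 16 18 13  8 24 18  9]
```

View pics/w6.png

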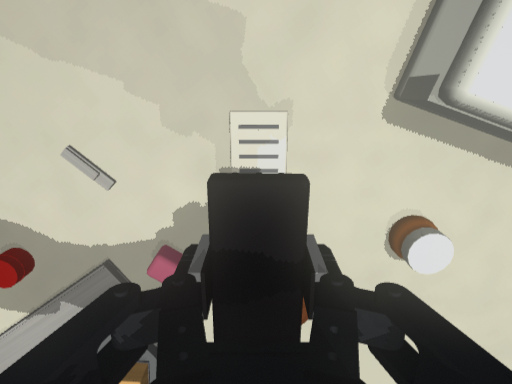

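```bash
python3 - <<'E'
from h import *
p=cam('wrist')
H=cv2.cvtColor(p['frame'],cv2.COLOR_RGB2HSV);S=H[...,1].astype(int);V=H[...,2].astype(int)
L=[];R=[]
g=cv2.GaussianBlur(p['frame'][...,2].astype(np.float32),(1,5),0)
m=(S<18)&(V>150)
for r in range(114,168,4):
    c=np.where(m[r,215:302])[0]
    if len(c): L.append((215+c[0],r));R.append((215+c[-1],r))
print(L[::4],R[::4])
for E in(L,R):
    w=np.array([px2w(p,*q,.008)[:2] for q in E]);vx,vy,x,y=cv2.fitLine(w.astype(np.float32),cv2.DIST_HUBER,0,.01,.01).ravel();print('ang',np.degrees(np.arctan(vy/vx)),x,y)
rows=np.where(m[100:170,258])[0];print('top row',100+rows[0])
e=px2w(p,258.5,100+rows[0],.008);a=np.radians(-37);print('end',e,'centre',e[:2]-[.06*np.cos(a),.06*np.sin(a)],e[:2]+[.06*np.cos(a),.06*np.sin(a)])
E
```

```text
[(np.int64(238), 126), (np.int64(259), 146), (np.int64(257), 162)] [(np.int64(238), 126), (np.int64(285), 146), (np.int64(284), 162)]
ang -81.06228 0.4295932 0.35554466
ang 13.763498 0.44209448 0.37219068
top row 140
end [0.4233947  0.36035043 0.008     ] centre [0.37547657 0.39645933] [0.47131284 0.32424153]
```

```bash
python3 - <<'E'
from h import *
p=cam('wrist')
A=px2w(p,230,111.5,.008);B=px2w(p,287,111.5,.008);C=px2w(p,231,172,.008);M=(A+B)/2
print(A,B,C,'w',np.linalg.norm(A-B),'ang AB',np.degrees(np.arctan2(*(B-A)[1::-1])),'AC',np.degrees(np.arctan2(*(C-A)[1::-1])))
for a in(-36,-37,-38):
  a=np.radians(a);print(M[:2]+.06*np.array([np.cos(a),np.sin(a)]))
f=cv2.Canny(p['frame'],40,120);print([np.where(f[r,215:300])[0][[0,-1]]+215 for r in(116,122,134,148,164)],[np.where(f[100:125,c])[0][:2]+100 for c in(240,258,280)])
E
```

```text
[0.38428546 0.35474104 0.008     ] [0.4177767  0.39934185 0.008     ] [0.43273416 0.31759614 0.008     ] w 0.05577540462069817 ang AB 53.096712008873986 AC -37.47684622956214
[0.4495721  0.34177433]
[0.44894921 0.34093254]
[0.44831172 0.34010175]
[array([228, 286]), array([228, 288]), array([230, 288]), array([229, 288]), array([229, 287])] [array([112, 124]), array([112, 124]), array([112])]
```

>>> {"op": "step_arm", "data": {"commands": [[[0.0005, 0.0005, -0.06], [0, 0, 0], -0.3], [[0.0005, 0.0005, -0.12], [0, 0, 0], -0.3], [[0.0005, 0.0005, -0.148], [0, 0, 0], -0.3], [[0.0005, 0.0005, -0.155], [0, 0, 0], -0.3], [[0.0005, 0.0005, -0.157], [0, 0, 0], -0.3], [[0.0005, 0.0005, -0.157], [0, 0, 0], -0.3], [[0.0005, 0.0005, -0.157], [0, 0, 0], -0.3]]}}

```text
time: 20.98
tool_pos: [0.4491, 0.3417, 0.0276]
orientation: [0.992, 2.979, 0.003]
wrist_force: [0.8, 0.2, -0.6]
grip_width: 0.0413
grasp_force: 40.7
```

>>> {"op": "step_arm", "data": {"commands": [[[0, -0.0007, -0.002], [0, 0, 0], -0.3], [[0, -0.0007, -0.004], [0, 0, 0], -0.3], [[0, -0.0007, -0.005], [0, 0, 0], -0.3], [[0, -0.0007, -0.006], [0, 0, 0], -0.3], [[0, -0.0007, -0.006], [0, 0, 0], -0.3]]}}

```text
time: 21.6
tool_pos: [0.4484, 0.3403, 0.0216]
orientation: [0.992, 2.98, 0.0]
wrist_force: [-1.6, -1.9, 11.8]
grip_width: 0.0414
grasp_force: 42.2
```

>>> {"op": "step_arm", "data": {"commands": [[[0, 0, 0], [0, 0, 0], 0.1], [[0, 0, 0], [0, 0, 0], 0.4], [[0, 0, 0], [0, 0, 0], 0.5], [[0, 0, 0.02], [0, 0, 0], 0.5], [[0, 0, 0.07], [0, 0, 0], 0.5], [[0, 0, 0.13], [0, 0, -0.18], 1], [[0.01, -0.05, 0.16], [0, 0, -0.36], 1], [[0.02, -0.1, 0.16], [0, 0, -0.54], 1], [[0.04, -0.14, 0.16], [0, 0, -0.72], 1], [[0.06, -0.18, 0.16], [0, 0, -0.9], 1], [[0.08, -0.23, 0.16], [0, 0, -1.08], 1], [[0.09, -0.28, 0.16], [0, 0, -1.26], 1], [[0.0986, -0.31, 0.16], [0, 0, -1.44], 1], [[0.0986, -0.31, 0.16], [0, 0, -1.64], 1], [[0.0986, -0.31, 0.16], [0, 0, -1.64], 1], [[0.0986, -0.31, 0.16], [0, 0, -1.64], 1], [[0.0986, -0.31, 0.16], [0, 0, -1.64], 1]]}}

```text
time: 23.72
tool_pos: [0.5469, 0.0312, 0.1806]
orientation: [-2.854, -1.312, -0.001]
wrist_force: [0.6, -0.1, -0.0]
grip_width: 0.0853
grasp_force: 0.0
```

```bash
python3 - <<'E'
from h import *
s=bot.sense();p=cam('wrist');save(p,'w7');print(s['tool_pos'],s['orientation'],s['grip_width'])
ty=Ro.from_rotvec(s['orientation']).as_matrix()[:,1];print('tool y deg',np.degrees(np.arctan2(ty[1],ty[0])))
H=cv2.cvtColor(p['frame'],cv2.COLOR_RGB2HSV);S=H[...,1].astype(int)
print('buffer',rect(p,(S>90)&(H[...,0]<30),(190,330,110,270),.051))
t=cam('side');save(t,'s7');tips(t,dict(rest=0,coaster=0,tin=.006,brush=.008),1)
cv2.imwrite('pics/m7.png',np.hstack([p['frame'][:,120:400,::-1],cv2.resize(t['frame'][210:330,160:300,::-1],(448,384))]))
E
```

```text
[0.54690367 0.03117367 0.18057723] [-2.85404203e+00 -1.31169646e+00 -7.32059134e-04] 0.08527170316262833
tool y deg -40.63367569821398
buffer (array([547.8,  31.6]), array([105.5,  63.5]), np.float32(48.7))
rest 0.89 259 293 [0.444 0.343 0.   ]
coaster 0.85 202 257 [0.593 0.26  0.   ]
tin 0.73 204 251 [0.592 0.245 0.006]
brush 0.57 255 293 [0.452 0.352 0.008]
```

View pics/m7.png

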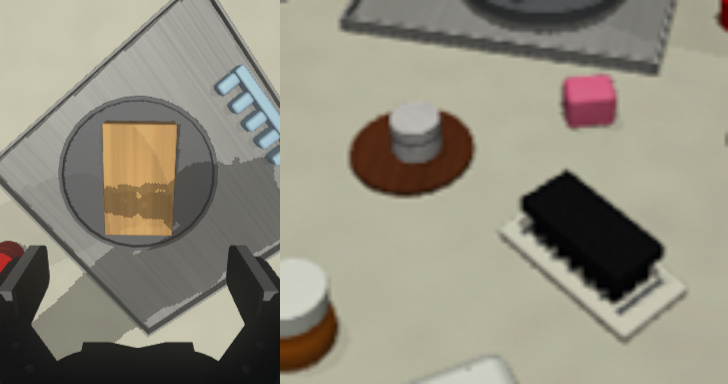

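>>> {"op": "step_arm", "data": {"commands": [[[0.001, 0.0005, -0.06], [0, 0, -0.012], 1], [[0.001, 0.0005, -0.12], [0, 0, -0.012], 1], [[0.001, 0.0005, -0.14], [0, 0, -0.012], 1], [[0.001, 0.0005, -0.148], [0, 0, -0.012], 1], [[0.001, 0.0005, -0.148], [0, 0, -0.012], 1], [[0.001, 0.0005, -0.148], [0, 0, -0.012], 0.2], [[0.001, 0.0005, -0.148], [0, 0, -0.012], 0.2], [[0.001, 0.0005, -0.148], [0, 0, -0.012], 0.2], [[0.001, 0.0005, -0.148], [0, 0, -0.012], 0.2]], "force": 50}}

```text
time: 25.15
tool_pos: [0.5489, 0.031, 0.0339]
orientation: [2.863, 1.291, 0.004]
wrist_force: [-0.4, 0.2, 5.8]
grip_width: 0.0633
grasp_force: 55.0
```

>>> {"op": "step_arm", "data": {"commands": [[[0, 0, 0.01], [0, 0, 0], 0.2], [[0, 0, 0.03], [0, 0, 0], 0.2], [[0, 0, 0.08], [0, 0, 0], 0.2], [[0, 0, 0.13], [0, 0, 0], 0.2], [[-0.02, -0.055, 0.15], [0, 0, 0.164], 0.2], [[-0.04, -0.11, 0.15], [0, 0, 0.164], 0.2], [[-0.06, -0.165, 0.15], [0, 0, 0.164], 0.2], [[-0.08, -0.22, 0.15], [0, 0, 0.164], 0.2], [[-0.1, -0.275, 0.15], [0, 0, 0.164], 0.2], [[-0.12, -0.33, 0.15], [0, 0, 0.164], 0.2], [[-0.126, -0.364, 0.15], [0, 0, 0.164], 0.2], [[-0.126, -0.364, 0.15], [0, 0, 0.164], 0.2], [[-0.126, -0.364, 0.15], [0, 0, 0.164], 0.2]]}}

```text
time: 26.78
tool_pos: [0.4221, -0.332, 0.1826]
orientation: [-2.748, -1.522, -0.001]
wrist_force: [0.9, 0.3, -0.7]
grip_width: 0.063
grasp_force: 55.6
```

```bash
python3 - <<'E'
from h import *
s=bot.sense();p=cam('wrist');save(p,'w8');print(s['tool_pos'],s['orientation'],s['grip_width'])
ty=Ro.from_rotvec(s['orientation']).as_matrix()[:,1];print('tool y deg',np.degrees(np.arctan2(ty[1],ty[0])))
tips(p,dict(pad=0),1);print('below',w2px(p,[*s['tool_pos'][:2],.005]))
f=cv2.Canny(p['frame'],60,150)
E
```

```text
[ 0.42212115 -0.3320247   0.18260849] [-2.74773604e+00 -1.52154610e+00 -9.67654665e-04] 0.0629649852243119
tool y deg -32.04941511414451
below [258.16880203 169.38603099]
```

View pics/w8.png

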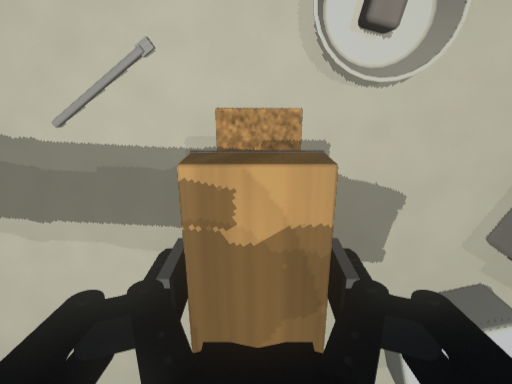

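```bash
python3 - <<'E'
from h import *
p=cam('wrist');H=cv2.cvtColor(p['frame'],cv2.COLOR_RGB2HSV);m=(H[...,1]>100)
L=[];R=[]
for r in range(114,146,3):
    c=np.where(m[r,190:330])[0]+190;L.append(px2w(p,c[0],r,.005));R.append(px2w(p,c[-1]+1,r,.005))
T=[px2w(p,c,95+np.where(m[95:140,c])[0][0],.005) for c in range(225,295,5)]
for E in(L,R,T):
    vx,vy,x,y=cv2.fitLine(np.array(E)[:,:2].astype(np.float32),cv2.DIST_HUBER,0,1e-4,1e-4).ravel();print(np.degrees(np.arctan(vy/vx)).round(1))
M=np.mean(T,0)[:2];mid=(np.mean(L,0)+np.mean(R,0))[:2]/2
for a in(57.9,58.5,59): 
    u=np.array([np.cos(np.radians(a)),np.sin(np.radians(a))]);n=np.array([-u[1],u[0]])
    print(a,'centre',u*(M@u-.062)+n*(mid@n))
# held block: far top edge & side edges at top z
z=.1826-.013+.03
for c in((178,164),(336,164),(190,345),(326,345)):print(px2w(p,*c,z).round(4))
E
```

```text
58.3
57.9
-32.0
57.9 centre [ 0.42221466 -0.33317021]
58.5 centre [ 0.42260853 -0.33339674]
59 centre [ 0.42293765 -0.33358364]
[ 0.4225 -0.2716  0.1996]
[ 0.4749 -0.3043  0.1996]
[ 0.3746 -0.346   0.1996]
[ 0.4298 -0.3804  0.1996]
```

>>> {"op": "step_arm", "data": {"commands": [[[0.001, -0.001, -0.06], [0, 0, 0], 0.2], [[0.001, -0.001, -0.12], [0, 0, 0], 0.2], [[0.001, -0.001, -0.15], [0, 0, 0], 0.2], [[0.001, -0.001, -0.157], [0, 0, 0], 0.2], [[0.001, -0.001, -0.159], [0, 0, 0], 0.2], [[0.001, -0.001, -0.159], [0, 0, 0], 0.2], [[0.001, -0.001, -0.159], [0, 0, 0], 0.2]]}}

```text
time: 27.8
tool_pos: [0.4237, -0.3345, 0.0245]
orientation: [2.747, 1.52, 0.001]
wrist_force: [0.7, 0.8, -0.6]
grip_width: 0.063
grasp_force: 55.6
```

>>> {"op": "step_arm", "data": {"commands": [[[-0.001, 0.001, -0.002], [0, 0, 0], 0.2], [[-0.001, 0.001, -0.004], [0, 0, 0], 0.2], [[-0.001, 0.001, -0.005], [0, 0, 0], 0.2], [[-0.001, 0.001, -0.006], [0, 0, 0], 0.2], [[-0.001, 0.001, -0.006], [0, 0, 0], 0.2]]}}

```text
time: 28.42
tool_pos: [0.4219, -0.333, 0.0179]
orientation: [2.749, 1.521, 0.0]
wrist_force: [-1.1, 0.9, 5.6]
grip_width: 0.063
grasp_force: 56.4
```

>>> {"op": "step_arm", "data": {"commands": [[[0, 0, 0], [0, 0, 0], 0.6], [[0, 0, 0], [0, 0, 0], 0.9], [[0, 0, 0], [0, 0, 0], 0.9], [[0, 0, 0], [0, 0, 0], 0.9], [[0, 0, 0.02], [0, 0, 0], 0.9], [[0, 0, 0.06], [0, 0, 0], 0.9], [[0, 0, 0.12], [0, 0, 0], 0.9], [[0, 0, 0.18], [0, 0, 0], 0.9], [[-0.02, -0.02, 0.22], [0, 0, 0], 0.9], [[-0.02, -0.02, 0.22], [0, 0, 0], 0.9], [[-0.02, -0.02, 0.22], [0, 0, 0], 0.9]]}}

```text
time: 29.8
tool_pos: [0.4019, -0.3521, 0.2366]
orientation: [-2.747, -1.521, -0.0]
wrist_force: [0.8, -0.4, -1.1]
grip_width: 0.0809
grasp_force: 0.0
```

```bash
python3 - <<'E'
from h import *
p=cam('wrist');t=cam('top');save(t,'t9');save(p,'w9')
H=cv2.cvtColor(t['frame'],cv2.COLOR_RGB2HSV);S=H[...,1].astype(int);V=H[...,2].astype(int)
print('coaster',rect(t,S>90,(115,170,130,190),.006))
m=(S<60)&(V>70);
try: print('tin',rect(t,m,(131,155,148,172),.034))
except Exception as e: print(e)
try: print('brush',rect(t,V<45,(75,145,185,255),.038))
except Exception as e: print(e)
cv2.imwrite('pics/m9.png',np.hstack([p['frame'][:,80:440,::-1],cv2.resize(t['frame'][130:260,70:180,::-1],(325,384),interpolation=2)]))
E
```

```text
coaster (array([593.6, 259.9]), array([83.1, 82.1]), np.float32(1.8))
tin (array([590.5, 259.8]), array([36.8, 35.3]), np.float32(2.1))
brush (array([447.3, 335.4]), array([43.1, 88.1]), np.float32(-37.4))
```

View pics/m9.png

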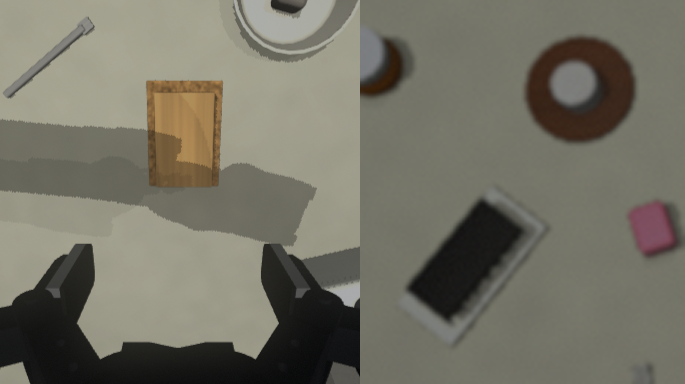

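```bash
python3 - <<'E'
from h import *
p=cam('wrist')
f=lambda L,z:print(np.mean([px2w(p,a+80,b,z) for a,b in L],0).round(4))
f([(153,93),(215,93),(155,186),(212,185)],.035)
A,B=px2w(p,227,81,.005),px2w(p,303,81,.005);C,D=px2w(p,235,93,.035),px2w(p,294,93,.035)
print((A+B)/2,(C+D)/2,np.linalg.norm((A+B-C-D)[:2]/2))
E
```

```text
[ 0.4203 -0.3326  0.035 ]
[ 0.45501927 -0.28004217  0.005     ] [ 0.44741955 -0.29025539  0.035     ] 0.012730501509076194
```

>>> {"op": "step_arm", "data": {"commands": [[[0.06, 0.05, 0.06], [0, 0, 0.15], 0.9], [[0.1, 0.11, 0.06], [0, 0, 0.3], 0.9], [[0.12, 0.17, 0.06], [0, 0, 0.45], 0.9], [[0.13, 0.23, 0.06], [0, 0, 0.6], 0.9], [[0.13, 0.29, 0.06], [0, 0, 0.75], 0.9], [[0.13, 0.35, 0.06], [0, 0, 0.9], 0.9], [[0.12, 0.41, 0.06], [0, 0, 1.05], 0.9], [[0.11, 0.47, 0.06], [0, 0, 1.2], 0.9], [[0.09, 0.53, 0.06], [0, 0, 1.35], 0.9], [[0.07, 0.59, 0.06], [0, 0, 1.48], 0.9], [[0.07, 0.65, 0.06], [0, 0, 1.48], 0.9], [[0.07, 0.67, 0.06], [0, 0, 1.48], 0.9], [[0.07, 0.67, 0.06], [0, 0, 1.48], 0.9], [[0.07, 0.67, 0.06], [0, 0, 1.48], 0.9]]}}

```text
time: 31.7
tool_pos: [0.4716, 0.3162, 0.2961]
orientation: [-1.004, -2.976, 0.004]
wrist_force: [-0.7, -1.0, 1.0]
grip_width: 0.081
grasp_force: 0.0
```

```bash
python3 - <<'E'
from h import *
p=cam('wrist');save(p,'w10');tips(p,dict(rest=0,brush=.008,coaster=0,tin=.006),1)
H=cv2.cvtColor(p['frame'],cv2.COLOR_RGB2HSV);S=H[...,1].astype(int);V=H[...,2].astype(int)
E
```

```text
brush 0.58 263 126 [0.448 0.342 0.008]
coaster 0.76 275 235 [ 0.593  0.257 -0.   ]
tin 0.71 275 232 [0.586 0.261 0.006]
```

View pics/w10.png

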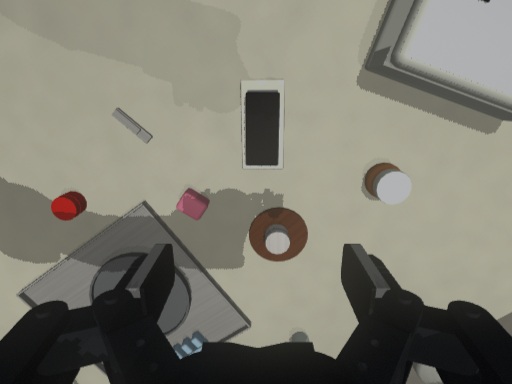

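```bash
python3 - <<'E'
from h import *
p=cam('wrist');g=cv2.cvtColor(p['frame'],cv2.COLOR_RGB2HSV);S=g[...,1].astype(int);V=g[...,2].astype(int)
print('brush',rect(p,V<70,(238,290,84,172),.038))
f=lambda L,z:print(np.mean([px2w(p,a,b,z) for a,b in L],0).round(4))
f([(241.5,80),(284,80),(283,169),(242,169)],.008)
print('coaster',rect(p,S>110,(240,318,200,270),.006),'tin top',px2w(p,277.5,239,.034).round(4))
c=cv2.resize(p['frame'][195:275,235:320,::-1],None,fx=6,fy=6,interpolation=2);cv2.imwrite('pics/c10.png',c)
E
```

```text
brush (array([448.4, 339.5]), array([41.2, 89.8]), np.float32(-37.6))
[0.4506 0.3408 0.008 ]
coaster (array([594.7, 260.4]), array([86.6, 82.2]), np.float32(66.0)) tin top [0.5876 0.2633 0.034 ]
```

View pics/c10.png

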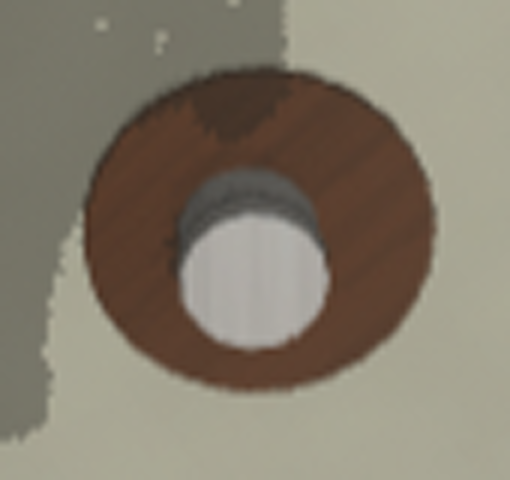

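```bash
python3 -c "
from cell import bot;print(bot.sign_off())"
```

```text
the job is handed in; nothing more can be done
None
```

The stack was taken apart in the order asked and handed in: pumice in the bowl, tin upright on the coaster (about 3 mm off centre), brush bristles down along the rest, and buffer flat and square on the cork pad (both within about 3 mm).

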